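Tip the wood-backed hone over the step onto the sharpening mat

ROBOT

A 6-joint arm with a two-finger parallel gripper is mounted at the origin on the work surface. World frame = base frame: x ahead of the robot, y to its left, z up, the work surface at z = 0. Lengths are in mm, angles in degrees, forces in N, time in s.
With the tool pointing down it reaches from about 425 to 925 mm from the base axis. Payload 12.5 kg.
Tool frame: the origin (TCP) lies between the finger pads; the fingertips stand 14 mm ahead of it and the grasp point (between the pads) lies 5 mm behind it; x points along the fingers, y is the direction in which the jaws open and shut, and the axes are right-handed (so a half turn about x gives the same grasp; the last joint's range is limited). The gripper opens to 85 mm and grips with 20 to 120 N. Pads are 22 mm wide; open, the fingers measure 114 mm over their backs; the gripper's body (76 mm by 85 mm) begins 54 mm behind the grasp point. The pads swing forward as they close: fully open they stand 13 mm farther back than shut.
Start: joints at [-83.285, 28.126, 89.318, -0, 62.55, -6.05], TCP at [138.122, -609.562, 245.327] pointing down, gripper open.
Joint ranges: [-177.58, 177.58], [-47.91, 125.51], [2.72, 160], [-65.01, 245.01], [3.68, 167.84], [-153.87, 153.87]. Speed limits (degrees/s): [127.2, 127.2, 159.86, 180, 180, 180].

INTERFACE

Orientations are given as a 3x3 rotation matrix whose columns are the frame's x, y, z axes.
In Python, from plant import env, cams, close_job gives the robot as it stands. The module is installed in compiled form; this text tells all that it offers.
- The arm moves only by the shell command python3 -m crank 'ROWS'. ROWS is JSON, a list of rows, each an object with "twist": the turn, a rotation vector about the tool's x, y, z in degrees, a list of three; "slide": the shift along the tool's x, y, z in m, a list of three; "jaw": the finger opening in m, from 0 to 0.0854. In form: [{"twist": [rx, ry, rz], "slide": [tx, ty, tz], "jaw": jaw}, ...]. A call has 1 to 12 rows; each row shifts and turns the pose as measured when the row begins, along the tool's axes as they then stand; what a row does not reach is not made up. A row lasts 1/12 s, in which the tool goes at most 41.7 mm and 7.16 degrees, less where a joint would pass 70% of its speed; a pose out of reach is approached as far as the arm can. A call is refused whole if a number of a shift passes 0.0417 or a number of a turn 7.16, either way. A call with a gripper value outside its range is refused whole. The fingers move at their own pace and stop on an object; the grip force is fixed at half the most. Time passes only in rows, so rows that do not move let the fingers close. It gives the time, the measured TCP pose, the force and the opening at its end, in the units of the state.
- env.state(): the state, without advancing time (a new reading comes with each control period).
- cams.grab_frame(name): name is "side" or "top"; returns a dict with "color" (420x560x3 uint8, red, green, blue), "range_z" (420x560 float32, mm along the optical axis (not along the pixel's ray), 0 where there is no reading), "fovy" (degrees; the focal length in pixels is half the picture's height over the tangent of half this angle, whatever the lens; pixels are square), "cx", "cy" (the principal point, pixels), "rvec" (rotation vector, rad) and "tvec" (3), from world to camera coordinates, as OpenCV has them. Camera axes: x right, y down, z forward; pixel columns grow to the right and rows downward; lengths in mm; the calibration is good to about 2 mm. A picture is of the moment at which its call begins.
- close_job(): hands the job in, once; it reports no verdict.
The state is a dict: "time": time; "q": joint angles; "qd": joint speeds; "effort": joint torques, N m; "ee_pos": TCP position; "eef_rot": TCP orientation; "ft_force": force on the tool from outside, world axes, zero at the start; "torque": the same for the moment, N m; "grip_width": opening from 0.0 (shut) to 1.0 (fully open).
Only numpy, scipy, OpenCV 4.12 (cv2) and the standard library are available. Lean on these libraries where they do the work, as an engineer would, in place of code of your own. Each camera call takes 0.05 s, during which the arm holds its last target. There are 200 camera calls.

TASK

Three hones stand on end on the grey draining deck of the sharpening station. Push the broad wood-backed one over the deck's step, without lifting it, so that it tumbles and ends lying flat on its wooden backing, stone face up, wholly on the black rubber mat below and roughly square to the step. Leave the other two hones standing where they are.

Things in the scene. Friction and masses are not known exactly. Their poses are not given: they have to be found in the camera images.
- hone_center (a point): Centre of the broad hone: a block 62 mm tall on end, 50 wide along the step, 36 thick (22 grey stone, 14 beech backing), 0.15 to 0.3 kg. x points out of the wooden face (towards the step at first), y across, z along its length (up at first). Wooden face 19 to 35 mm short of the edge. Pushed under 20 mm above the deck it slides upright, then falls over the edge; pushed high it tips early.
- step_edge (a point): Middle of the step's upper edge on the fixed station, 26 mm above the table. x points level from the deck out over the mat, y along the step, z up. The grey deck, level with this point, runs 150 mm back and 180 mm to either side. The step drops 22 mm to the black mat, 150 mm deep and as wide. A loose white puck 28 mm across, 20 mm high lies on the mat near its +y end.
- narrow_center (a point): Centre of the narrow wood-backed hone, a bystander on the deck: 62 mm tall, 28 wide, 36 thick; axes as for the broad one.
- plain_center (a point): Centre of the plain hone, a bystander on the deck: all grey stone, no backing, 62 mm tall, 50 wide, 36 thick. The three hones stand side by side in any order, about 100 mm apart centre to centre.
Not all that is in view belongs to the job. What is shaped like the part that bears narrow_center but orange or red is not meant.

How it is judged:
By the outcome, as a careful person would: the job done as asked, in the order asked, and still so for the second after the job is handed in, with the robot touching nothing.
It also fails if it takes over 32 s, if anything falls off the work surface, if the arm or the gripper's body presses on something with over 40 N, if the wrist force passes 120 N, or if a joint passes its speed limit or range.

## Working session

There is one attempt and no reset: what is moved stays moved. The work goes in short steps, Python scripts to look and compute and a shell command to move; the robot and the scene stay as the last step left them, time stands still between calls to the robot, and variables do not carry over. Pictures are saved under pics/ and viewed, about 8 in all and at most 12, crops included, and the job is handed in when it is done.

```bash
mkdir -p pics
cat > h.py <<'E'
import numpy as np, cv2
from plant import env, cams
def grab(n, save=None):
    f=cams.grab_frame(n)
    if save: cv2.imwrite(save, f["color"][:,:,::-1])
    return f
def cloud(f):
    h,w=f["range_z"].shape
    fl=h/2/np.tan(np.radians(f["fovy"])/2)
    v,u=np.mgrid[:h,:w]; z=f["range_z"].astype(float)
    P=np.stack([(u-f["cx"])/fl*z,(v-f["cy"])/fl*z,z],-1)
    R=cv2.Rodrigues(np.array(f["rvec"],float))[0]
    W=(P-np.array(f["tvec"]).ravel())@R
    W[z==0]=np.nan
    return W
E
python3 - <<'E'
from h import *
s=env.state(); print(s["time"],s["ee_pos"],np.round(s["eef_rot"],3),s["ft_force"],s["grip_width"])
for n in("top","side"):
    f=grab(n,f"pics/{n}0.png"); W=cloud(f); np.savez(f"{n}0.npz",W=W,c=f["color"])
    R=cv2.Rodrigues(np.array(f["rvec"],float))[0]; print(n,-R.T@np.array(f["tvec"]).ravel(),f["fovy"],f["cx"],f["cy"])
E
```

```text
0.0 [ 138.10493749 -609.32176611  244.71215642] [[-0.     0.221 -0.975]
 [ 0.001 -0.975 -0.221]
 [-1.    -0.001 -0.   ]] [-1.10142889 -0.60747755 -0.31467802] 0.9984234095395403
top [477.60878601 -47.69350911 882.69015291] 54.23679632291798 277.238284082614 208.88958106944256
side [343.5741505  665.00861175 591.7759965 ] 44.89071500255083 286.0249530214327 218.46466679437907
```

View pics/top0.png

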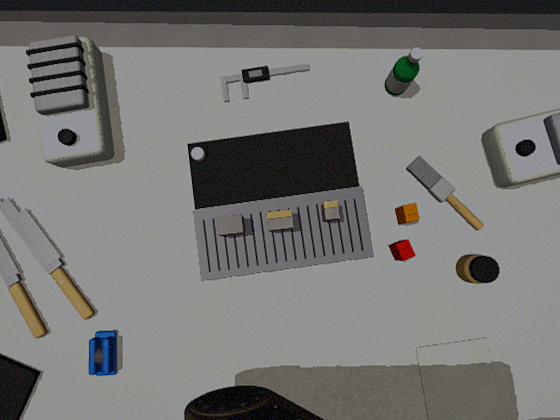

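View pics/side0.png

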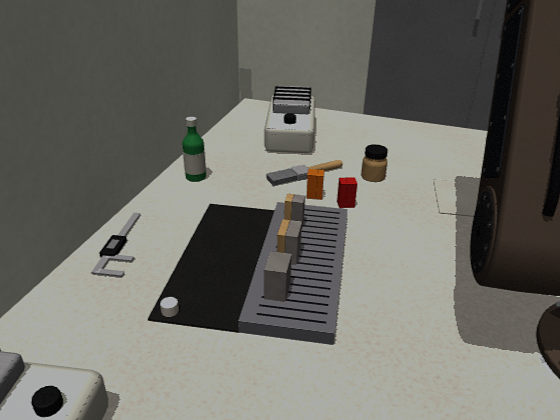

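The top view shows the plain hone at (230,224), the broad wood-backed one at (281,220) and the narrow one at (332,210). The orange block (407,213), red block (402,250) and puck (197,153) are not the target. The side view agrees: plain (278,277), broad (289,240), narrow (294,208). I choose the middle one, with a beech strip about as wide as the plain hone, and will measure it now with a close crop.

Run:
```python
from h import *
d=np.load("top0.npz"); W=d["W"]; c=d["c"]
cv2.imwrite("pics/crop.png",cv2.resize(c[180:290,185:380,::-1],None,fx=4,fy=4,interpolation=cv2.INTER_CUBIC))
Z=W[...,2]
u=np.arange(560)[None].repeat(420,0);v=np.arange(420)[:,None].repeat(560,1)
for n,(a,b,r0,r1) in dict(plain=(205,255,200,245),broad=(257,308,200,245),narrow=(315,350,190,235)).items():
    m=(u>a)&(u<b)&(v>r0)&(v<r1)&(Z>75)
    p=W[m]; r=cv2.minAreaRect(p[:,:2].astype(np.float32)); print(n,m.sum(),np.median(p[:,2]).round(1),np.round(p[:,:2].mean(0),1),r)
# deck
m=(u>180)&(u<385)&(v>175)&(v<290)&(abs(Z-26)<5); p=W[m]; print("deck",np.median(p[:,2]),cv2.minAreaRect(p[:,:2].astype(np.float32)))
# step edge from range drop, per column
E=[]
for x in list(range(205,350,3)):
    for y in range(215,170,-1):
        if 18<Z[y,x]<34 and Z[y-1,x]<15: E.append(W[y,x,:]);break
E=np.array(E); print(len(E)); 
vx,vy,x0,y0=cv2.fitLine(E[:,:2].astype(np.float32),cv2.DIST_HUBER,0,.01,.01).ravel(); print("edge",vx,vy,x0,y0,np.degrees(np.arctan2(vy,vx)))
m=(u>170)&(u<375)&(v>110)&(v<290)&(Z>2.5)&(Z<34)&(W[...,0]<760)
print(np.median(W[130:150,220:340,2]))
```

```text
plain 489 87.3 [538.9  50.5] ((539.290283203125, 51.00007629394531), (36.199790954589844, 50.08628463745117), 7.276469707489014)
broad 476 87.2 [549.  -46.9] ((549.5760498046875, -46.753517150878906), (35.816951751708984, 49.909828186035156), 7.374504089355469)
narrow 279 87.4 [ 569.7 -146.7] ((570.170654296875, -147.31861877441406), (35.98868179321289, 28.03030776977539), 6.7576704025268555)
deck 25.45891038819993 ((528.0573120117188, -51.79945373535156), (150.2630157470703, 360.47796630859375), 8.59536361694336)
49
edge 0.14999405 -0.9886869 596.85547 -14.593796 -81.37341
nan
```

View pics/crop.png

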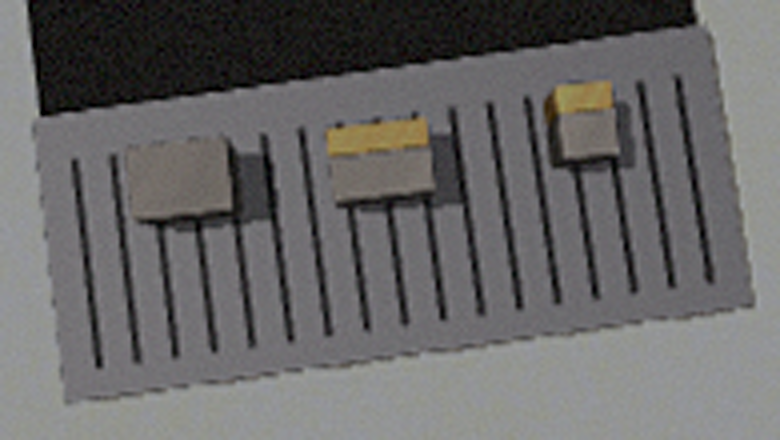

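The crop confirms it: the broad hone (crop 380,160) has beech on the step side, and the narrow one is at crop (585,120). The measurements fit the sizes given: tops at z 87, a 36x50 block, and its face about 34 mm short of the edge. The step's normal is at yaw 8.6°. I'll push with the jaws about 15 mm open and the tool tilted about 12°, so only the tips touch, low down.

```bash
python3 -m crank '[{"twist":[4.1,0,0],"slide":[0,0,0],"jaw":0.015},{"twist":[0,0,0],"slide":[0,-0.031,-0.027],"jaw":0.015},{"twist":[0,0,0],"slide":[0,-0.031,-0.027],"jaw":0.015},{"twist":[0,0,0],"slide":[0,-0.031,-0.027],"jaw":0.015},{"twist":[0,0,0],"slide":[0,-0.031,-0.027],"jaw":0.015},{"twist":[0,0,0],"slide":[0,-0.031,-0.027],"jaw":0.015},{"twist":[0,0,0],"slide":[0,-0.031,-0.027],"jaw":0.015},{"twist":[0,0,0],"slide":[0,-0.031,-0.027],"jaw":0.015},{"twist":[0,0,0],"slide":[0,-0.031,-0.027],"jaw":0.015},{"twist":[0,0,0],"slide":[0,-0.031,-0.027],"jaw":0.015},{"twist":[0,0,0],"slide":[0,-0.031,-0.027],"jaw":0.015},{"twist":[0,0,0],"slide":[0,-0.031,-0.027],"jaw":0.015}]'
cat > st.py <<'E'
from h import *
n=np.array([.9887,.150,0]);t=np.array([-.150,.9887,0]);C=np.array([549.4,-46.8,0])
s=env.state();R=np.array(s["eef_rot"]);p=s["ee_pos"]
print("t",round(s["time"],2),"pos",np.round(p,1),"F",np.round(s["ft_force"],1),"jaw",round(s["grip_width"]*85.4,1))
print("rel C: fwd %.1f left %.1f z %.1f"%((p-C)@n,(p-C)@t,p[2]),"x axis",np.round([R[:,0]@n,R[:,0]@t,R[2,0]],3),"y axis",np.round([R[:,1]@n,R[:,1]@t,R[2,1]],3))
E
python3 st.py
```

```text
time: 1.1
ee_pos: [380.9, -224.5, 241.4]
eef_rot: [[-0.002, 0.136, -0.991], [0.005, -0.991, -0.136], [-1.0, -0.005, 0.001]]
ft_force: [0.9, 0.2, 0.7]
grip_width: 0.177
t 1.1 pos [ 380.9 -224.5  241.4] F [0.9 0.2 0.7] jaw 15.1
rel C: fwd -193.2 left -150.4 z 241.4 x axis [-0.001  0.005 -1.   ] y axis [-0.015 -1.    -0.005]
```

```bash
python3 -m crank '[{"twist":[-0.8,0,0],"slide":[0,-0.030,-0.028],"jaw":0.015},{"twist":[0,0,0],"slide":[0,-0.030,-0.028],"jaw":0.015},{"twist":[0,0,0],"slide":[0,-0.030,-0.028],"jaw":0.015},{"twist":[0,0,0],"slide":[0,-0.030,-0.028],"jaw":0.015},{"twist":[0,0,0],"slide":[0,-0.030,-0.020],"jaw":0.015},{"twist":[0,6,0],"slide":[0,0,0],"jaw":0.015},{"twist":[0,6,0],"slide":[0,0,0],"jaw":0.015},{"twist":[0,0,0],"slide":[0.029,0,0.006],"jaw":0.015},{"twist":[0,0,0],"slide":[0.029,0,0.006],"jaw":0.015},{"twist":[0,0,0],"slide":[0.029,0,0.006],"jaw":0.015},{"twist":[0,0,0],"slide":[0.029,0,0.006],"jaw":0.015},{"twist":[0,0,0],"slide":[0,0,0],"jaw":0.015}]' >/dev/null; python3 st.py
```

```text
t 2.1 pos [495.4 -40.7 121. ] F [-0.8  1.1 -1. ] jaw 14.8
rel C: fwd -52.5 left 14.1 z 121.0 x axis [ 0.221  0.005 -0.975] y axis [ 0.013 -1.    -0.002]
```

```bash
python3 -m crank '[{"twist":[0.7,0,0],"slide":[0,0.014,0.007],"jaw":0.015},{"twist":[0,0,0],"slide":[0,0,0],"jaw":0.015},{"twist":[0,0,0],"slide":[0.023,0,0.005],"jaw":0.015},{"twist":[0,0,0],"slide":[0.023,0,0.005],"jaw":0.015},{"twist":[0,0,0],"slide":[0.010,0,0.002],"jaw":0.015},{"twist":[0,0,0],"slide":[0,0,0],"jaw":0.015}]' >/dev/null; python3 st.py; python3 -c "
from h import *
cv2.imwrite('pics/s1.png',cv2.resize(grab('side')['color'][170:350,200:400,::-1],None,fx=3,fy=3))"
```

```text
t 2.6 pos [494.3 -55.4  65.6] F [-0.2 -0.1  1.1] jaw 14.9
rel C: fwd -55.8 left -0.2 z 65.6 x axis [ 0.225  0.005 -0.974] y axis [ 0.001 -1.    -0.005]
```

View pics/s1.png

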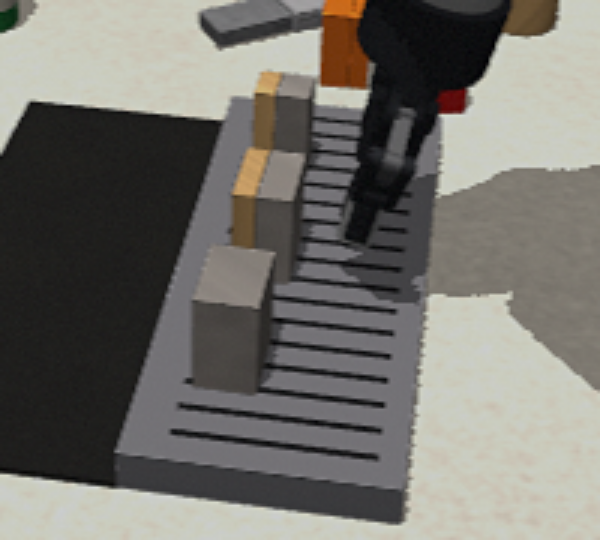

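The fingers stand behind the broad hone (crop 355,235), in line with it. I'll go down to push height and start pushing.

```bash
python3 -m crank '[{"twist":[0,0,0],"slide":[0.012,0,0.003],"jaw":0.015},{"twist":[0,0,0],"slide":[0.005,0,0.001],"jaw":0.015},{"twist":[0,0,0],"slide":[0,0,0],"jaw":0.015},{"twist":[0,0,0],"slide":[0.0015,0,-0.007],"jaw":0.015},{"twist":[0,0,0],"slide":[0.001,0,-0.005],"jaw":0.015},{"twist":[0,0,0],"slide":[0.001,0,-0.004],"jaw":0.015},{"twist":[0,0,0],"slide":[0.001,0,-0.004],"jaw":0.015},{"twist":[0,0,0],"slide":[0.001,0,-0.004],"jaw":0.015},{"twist":[0,0,0],"slide":[0.001,0,-0.004],"jaw":0.015},{"twist":[0,0,0],"slide":[0.001,0,-0.004],"jaw":0.015}]' >/dev/null; python3 st.py
```

```text
t 3.48 pos [532.7 -49.1  60.5] F [-1.1  0.2 -0.6] jaw 15.4
rel C: fwd -16.8 left 0.2 z 60.5 x axis [ 0.238  0.003 -0.971] y axis [ 0.003 -1.    -0.003]
```

```bash
python3 -c "
from h import *
cv2.imwrite('pics/s2.png',cv2.resize(grab('side')['color'][170:350,200:400,::-1],None,fx=3,fy=3))"; python3 st.py
```

```text
t 3.53 pos [533.6 -49.2  60.6] F [0.4 0.4 0.2] jaw 14.9
rel C: fwd -16.0 left 0.0 z 60.6 x axis [ 0.239  0.003 -0.971] y axis [ 0.003 -1.    -0.002]
```

View pics/s2.png

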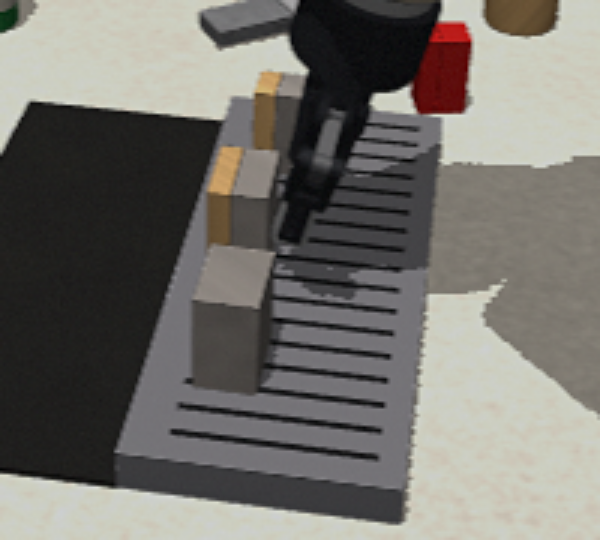

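The hone is upright and has slid about 15 mm (crop 240,195), but the tool is 13 mm too high. I'll back off a little and go lower.

```bash
python3 -m crank '[{"twist":[0,0,0],"slide":[-0.001,0,0.005],"jaw":0.015},{"twist":[0,0,0],"slide":[0,0,0],"jaw":0.015},{"twist":[0,0,0],"slide":[0.012,0,0.003],"jaw":0.015},{"twist":[0,0,0],"slide":[0,0,0],"jaw":0.015}]' >/dev/null; python3 st.py; python3 -m crank '[{"twist":[0,0,0],"slide":[0.006,0,0.001],"jaw":0.015},{"twist":[0,0,0],"slide":[0,0,0],"jaw":0.015}]'>/dev/null; python3 st.py
```

```text
t 3.87 pos [528.2 -50.   48. ] F [-1.5  0.7  0.2] jaw 15.1
rel C: fwd -21.5 left -0.0 z 48.0 x axis [ 0.24   0.002 -0.971] y axis [ 0.003 -1.    -0.002]
t 4.03 pos [528.6 -50.1  42.2] F [0.6 0.2 0.1] jaw 15.0
rel C: fwd -21.1 left -0.2 z 42.2 x axis [ 0.24   0.002 -0.971] y axis [ 0.002 -1.    -0.002]
```

```bash
python3 -m crank '[{"twist":[0,0,0],"slide":[-0.004,0,-0.001],"jaw":0.015},{"twist":[0,0,0],"slide":[0.0012,0,-0.004],"jaw":0.015},{"twist":[0,0,0],"slide":[0.0012,0,-0.004],"jaw":0.015},{"twist":[0,0,0],"slide":[0.0012,0,-0.004],"jaw":0.015},{"twist":[0,0,0],"slide":[0.0012,0,-0.004],"jaw":0.015},{"twist":[0,0,0],"slide":[0.0012,0,-0.004],"jaw":0.015}]' >/dev/null; python3 st.py
```

```text
t 4.53 pos [550.  -46.8  47.1] F [-1.8 -0.3  1.3] jaw 14.7
rel C: fwd 0.6 left -0.1 z 47.1 x axis [ 0.238  0.003 -0.971] y axis [ 0.002 -1.    -0.002]
```

```bash
python3 -m crank '[{"twist":[0,0,0],"slide":[0.0008,0,-0.003],"jaw":0.015},{"twist":[0,0,0],"slide":[0.0008,0,-0.003],"jaw":0.015},{"twist":[0,0,0],"slide":[0.0008,0,-0.003],"jaw":0.015},{"twist":[0,0,0],"slide":[0,0,0],"jaw":0.015}]' >/dev/null; python3 st.py;python3 -c "
from h import *
cv2.imwrite('pics/s3.png',cv2.resize(grab('side')['color'][170:350,200:400,::-1],None,fx=3,fy=3))"
```

```text
t 4.87 pos [561.  -44.9  47. ] F [ 0.  -1.3 -0.1] jaw 15.0
rel C: fwd 11.7 left 0.1 z 47.0 x axis [ 0.239  0.003 -0.971] y axis [ 0.003 -1.    -0.002]
```

View pics/s3.png

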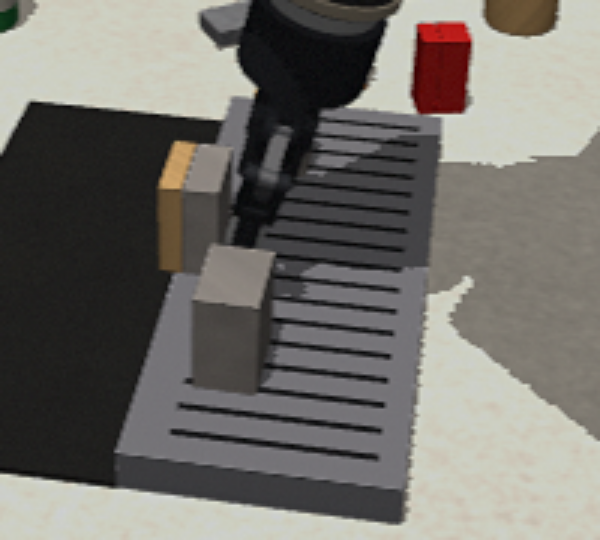

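The hone is upright, its wood face overhanging the edge (crop 195,205), and it stays square. I'll push on slowly.

```bash
python3 -m crank '[{"twist":[0,0,0],"slide":[0.0007,0,-0.003],"jaw":0.015},{"twist":[0,0,0],"slide":[0.0007,0,-0.003],"jaw":0.015},{"twist":[0,0,0],"slide":[0.0007,0,-0.003],"jaw":0.015},{"twist":[0,0,0],"slide":[0,0,0],"jaw":0.015},{"twist":[0,0,0],"slide":[0,0,0],"jaw":0.015},{"twist":[0,0,0],"slide":[0,0,0],"jaw":0.015},{"twist":[0,0,0],"slide":[0,0,0],"jaw":0.015}]' >/dev/null; python3 st.py
cat > m.py <<'E'
from h import *
import sys
W=cloud(grab("side",sys.argv[1] if len(sys.argv)>1 else None)).reshape(-1,3)
n=np.array([.9887,.150]);t=np.array([-.150,.9887]);E0=np.array([601.7,-46.8])
d=np.c_[(W[:,:2]-E0)@n,(W[:,:2]-E0)@t,W[:,2]]
m=(d[:,0]>2)&(d[:,0]<140)&(abs(d[:,1])<60)&(d[:,2]>9); p=d[m]
if len(p): print(len(p),"fwd/left/z range",np.percentile(p,[1,99],axis=0).round(1).tolist(),"z med",np.median(p[:,2]).round(1))
q=p[p[:,2]>np.percentile(p[:,2],98)-5]; print("top",cv2.minAreaRect(q[:,:2].astype(np.float32)),len(q))
E
python3 m.py pics/s4.png
```

```text
t 5.5 pos [570.6 -43.4  46.9] F [-1.1  0.3  0.7] jaw 15.2
rel C: fwd 21.4 left 0.2 z 46.9 x axis [ 0.238  0.003 -0.971] y axis [ 0.002 -1.    -0.002]
370 fwd/left/z range [[2.6, -12.7, 28.0], [17.9, 37.7, 88.7]] z med 76.6
top ((10.130995750427246, 10.893823623657227), (16.182966232299805, 52.782283782958984), 0.16020259261131287) 156
```

```bash
python3 -m crank '[{"twist":[0,0,0],"slide":[0.0007,0,-0.003],"jaw":0.015},{"twist":[0,0,0],"slide":[0.0005,0,-0.002],"jaw":0.015},{"twist":[0,0,0],"slide":[0,0,0],"jaw":0.015},{"twist":[0,0,0],"slide":[0,0,0],"jaw":0.015},{"twist":[0,0,0],"slide":[0,0,0],"jaw":0.015},{"twist":[0,0,0],"slide":[0,0,0],"jaw":0.015},{"twist":[0,0,0],"slide":[0,0,0],"jaw":0.015},{"twist":[0,0,0],"slide":[0,0,0],"jaw":0.015}]' >/dev/null; python3 st.py;python3 m.py pics/s5.png
```

```text
t 6.22 pos [576.7 -42.7  47.1] F [ 0.2 -0.   0.4] jaw 15.0
rel C: fwd 27.6 left -0.0 z 47.1 x axis [ 0.239  0.002 -0.971] y axis [ 0.002 -1.    -0.002]
1058 fwd/left/z range [[12.2, -12.1, 9.7], [73.1, 38.5, 41.6]] z med 38.0
top ((43.218021392822266, 11.44780445098877), (62.36961364746094, 53.89085006713867), 0.7206186652183533) 591
```

It tumbled: the block's top is now 62 x 50 at z of about 40. I'll retreat and check from both cameras.

```bash
python3 -m crank '[{"twist":[0,0,0],"slide":[-0.007,0,0.030],"jaw":0.015},{"twist":[0,0,0],"slide":[-0.007,0,0.030],"jaw":0.015},{"twist":[0,0,0],"slide":[-0.04,0,0],"jaw":0.015},{"twist":[0,0,0],"slide":[-0.04,0,0],"jaw":0.015},{"twist":[0,0,0],"slide":[-0.04,0,0],"jaw":0.015},{"twist":[0,0,0],"slide":[0,0.04,0],"jaw":0.015},{"twist":[0,0,0],"slide":[0,0.04,0],"jaw":0.015},{"twist":[0,0,0],"slide":[0,0.04,0],"jaw":0.015},{"twist":[0,0,0],"slide":[0,0.04,0],"jaw":0.015},{"twist":[0,0,0],"slide":[0,0.04,0],"jaw":0.015},{"twist":[0,0,0],"slide":[0,0.04,0],"jaw":0.015},{"twist":[0,0,0],"slide":[0,0,0],"jaw":0.015}]' >/dev/null; python3 st.py;python3 m.py pics/s6.png
python3 - <<'E'
from h import *
f=grab("top"); W=cloud(f); Z=W[...,2]; v,u=np.mgrid[:420,:560]
for nm,(a,b,r0,r1,z0) in dict(plain=(205,255,200,245,75),narrow=(315,350,190,235,75),broad=(255,310,130,200,34)).items():
    p=W[(u>a)&(u<b)&(v>r0)&(v<r1)&(Z>z0)]
    print(nm,len(p),np.percentile(p[:,2],[5,50,95]).round(1) if len(p) else "",cv2.minAreaRect(p[:,:2].astype(np.float32)) if len(p) else "")
a=cv2.resize(f["color"][110:290,180:380],None,fx=2,fy=2); b=cv2.resize(cv2.imread("pics/s6.png")[170:350,140:340,::-1],None,fx=2,fy=2)
cv2.imwrite("pics/fin.png",np.hstack([a,b])[:,:,::-1])
E
```

```text
t 7.27 pos [ 522.7 -302.4  170. ] F [-1.4  0.8 -1.5] jaw 15.0
rel C: fwd -64.8 left -248.7 z 170.0 x axis [ 0.245 -0.    -0.97 ] y axis [ 0.016 -1.     0.004]
1050 fwd/left/z range [[12.3, -12.5, 9.9], [73.3, 38.3, 41.7]] z med 38.2
top ((43.278465270996094, 11.790993690490723), (53.320194244384766, 62.32334518432617), 89.36030578613281) 593
plain 489 [84.6 87.1 89.4] ((539.2670288085938, 51.05095672607422), (36.09208679199219, 50.21406173706055), 7.140591144561768)
narrow 281 [80.7 87.3 89.8] ((570.0858154296875, -147.25885009765625), (36.133663177490234, 28.204179763793945), 5.682705402374268)
broad 699 [36.5 39.3 41.9] ((646.3186645507812, -30.651573181152344), (62.42927932739258, 49.97010040283203), 9.520957946777344)
```

View pics/fin.png

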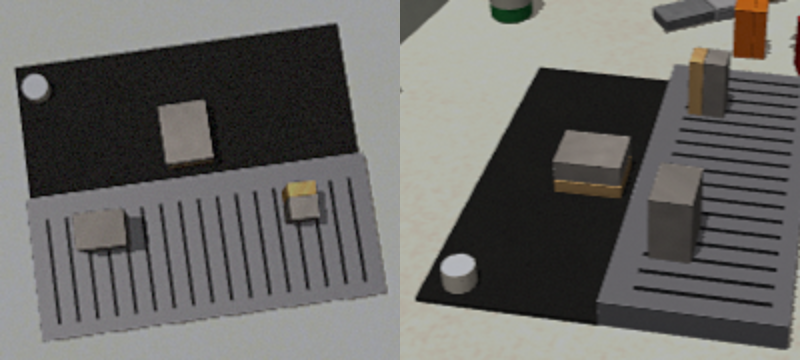

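The broad hone lies flat on its beech backing with the stone up (left 185,132; right 592,162). It is on the mat, clear of the step and square to it. The other two hones and the puck haven't moved.

```bash
python3 -c "
from plant import close_job
print(close_job())"
```

```text
the job is handed in; nothing more can be done
None
```

I pushed the broad hone upright over the step with low fingertips. It tumbled onto the black mat, I moved the arm clear, and I handed the job in at about 7.4 s.

**Broad hone:** it lies flat on its beech backing, stone face up. Its top is level at z of about 39 mm and measures 62 x 50 mm. It sits 12 to 73 mm out from the step edge, wholly on the mat and within about 1° of square.

**Bystanders:** the plain and narrow hones still stand within measuring noise of where they started, and the puck looks unmoved.

**Push height:** the first part of the push ran about 13 mm too high. Contact was around 23 mm above the deck, over the 20 mm limit for sliding. The hone stayed upright, and I corrected the height before pushing it over the edge. No final check failed or disagreed.

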